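# Clear the printing corner: stamps to their trays, pots nested

## Task

Clear up the printing corner of the studio desk: set each of the three rubber stamps, rubber face down, flat inside the grey tray of its own shape, and nest the white porcelain pots where the wide one stands, the middle pot upright on the floor of the wide one and the small pot upright on the floor of the middle one. Set the porcelain down rather than dropping it, and leave the wide pot in its place.

Things in the scene. Friction and masses are not known exactly. Their poses are not given: they have to be found in the camera images.
- stamp_round: Round rubber stamp: wooden disc 44 mm across with a thin red rubber face, about 70 g. It starts loose on the table, rubber face down. Origin: centre of the underside (the rubber face), z up. On top of the 20 mm thick block stands a dark wooden grip, an upright slab 36 mm along x, 14 mm along y, from 20 to 60 mm above the underside: pinch it across y.
- stamp_square: Square rubber stamp: wooden block 44 x 44 mm with a thin red rubber face, about 70 g. It starts loose on the table, rubber face down. Origin: centre of the underside (the rubber face), z up. On top of the 20 mm thick block stands a dark wooden grip, an upright slab 36 mm along x, 14 mm along y, from 20 to 60 mm above the underside: pinch it across y.
- stamp_oblong: Oblong rubber stamp: wooden block 64 mm along x by 30 mm along y with a thin red rubber face, about 70 g. It starts loose on the table, rubber face down. Origin: centre of the underside (the rubber face), z up. On top of the 20 mm thick block stands a dark wooden grip, an upright slab 36 mm along x, 14 mm along y, from 20 to 60 mm above the underside: pinch it across y.
- tray_round: Shallow round grey plastic tray, 68 mm across outside, 60 mm inside. Fixed to the table, open at the top, floor 3 mm thick, rim 10 mm high, walls 4 mm. Origin: centre of the underside, z up.
- tray_square: Shallow square grey plastic tray, 68 x 68 mm outside, 60 x 60 mm inside, sides along x and y. Fixed to the table, open at the top, floor 3 mm thick, rim 10 mm high, walls 4 mm. Origin: centre of the underside, z up.
- tray_oblong: Shallow oblong grey plastic tray, 88 mm along x by 54 mm along y outside, 80 x 46 mm inside. Fixed to the table, open at the top, floor 3 mm thick, rim 10 mm high, walls 4 mm. Origin: centre of the underside, z up.
- pot_wide: Wide low white porcelain pot, open at the top, 24 mm high, 104 mm across at the rim, 96 mm at the base, wall 4 mm, floor 5 mm thick, about 350 g. Loose, stands on the table and stays there. Origin: centre of the underside, z up.
- pot_middle: Middle white porcelain pot, open at the top, 50 mm high, 66 mm across (straight sides from 22 mm up, narrowing to 56 mm at the base), wall 3.5 mm, floor 5 mm thick, about 130 g. It can be gripped across its outside near the rim. Origin: centre of the underside, z up.
- pot_small: Small tall white porcelain pot, open at the top, 76 mm high, 38 mm across (straight sides from 20 mm up, narrowing to 32 mm at the base), wall 3 mm, floor 5 mm thick, about 70 g. It can be gripped across its outside near the rim. Origin: centre of the underside, z up.
Mind the look-alikes: they are no part of the job. Leave any pink or purple look-alike of the pot_small alone.

How it is judged:
By the outcome, as a careful person would: the job done as asked, in the order asked, and still so for the second after the job is handed in, with the robot touching nothing.
It also fails if it takes over 128 s, if anything falls off the work surface, if the arm or the gripper's body presses on something with over 40 N, if the wrist force passes 120 N, or if a joint passes its speed limit or range.

## Robot

A 6-joint arm with a two-finger parallel gripper is mounted at the origin on the work surface. World frame = base frame: x ahead of the robot, y to its left, z up, the work surface at z = 0. Lengths are in m, angles in rad, forces in N, time in s.
With the tool pointing down it reaches from about 0.275 to 0.75 m from the base axis. Payload 10.2 kg.
Tool frame: the origin (TCP) lies midway between the tips of the shut fingers; the grasp point (between the pads) lies 19 mm behind it (manip.grip_point_offset is the distance from the TCP to the grasp point, in m); z points along the fingers, y is the line along which they close (so a half turn about z gives the same grasp; the last joint's range is limited). The gripper opens to 88 mm and grips with 3 to 60 N. Pads are 18 mm wide; open, the fingers measure 123 mm over their backs; the gripper's body (75 mm by 187 mm) begins 45 mm behind the grasp point.
Start: joints at [-1.573, 0.313, 1.498, -0, 1.331, -0.223], TCP at [0.115, -0.512, 0.239] pointing down, gripper open.
Joint ranges: [-2.94, 2.94], [-0.97, 2.17], [0.19, 2.56], [-1.23, 4.37], [0.02, 3.11], [-2.88, 2.88]. Speed limits (rad/s): [2.39, 2.39, 3.01, 3.14, 3.14, 3.14].

## Interface

Orientations are given as a rotation vector (axis times angle).
In Python, from cell import manip, viewer, ticket, recognise gives the robot as it stands.
- The arm moves only by the tool step_arm, never from a script. Its argument "targets" is a list of rows, each an object of numbers: "dx", "dy", "dz": the shift along the tool's x, y, z as a fraction of full scale; "twist": the turn about the tool's z as a fraction of full scale; "fingers": the opening, from -1 (shut) to 1 (fully open). A call has exactly 8 rows; each row is the pose to reach, as a shift and turn from the pose commanded when the call began, along the tool's axes at that moment; what a row does not reach only later rows make up. Full scale, the value 1, is 500 mm for a shift and 1.5 rad for a turn. A row lasts 1/8 s, in which the tool goes at most 62.5 mm and 10.7 degrees, less where a joint would pass 70% of its speed; a pose out of reach is approached as far as the arm can. A call with a number of a shift or a turn outside -1 to 1 is refused whole. A call with a gripper value outside its range is refused whole. The fingers move at their own pace and stop on an object; the grip force is fixed at half the most. Time passes only in rows, so rows that repeat a pose let the fingers close, or fill a call up. It gives the time, the measured TCP pose, the force, the opening and the grip force at its end, in the units of the state.
- manip.sense(): the state, without advancing time (a new reading comes with each control period).
- viewer.read_camera(name): name is "side" or "top" or "wrist"; returns (picture, depth): 420x560x3 uint8, red, green, blue; 420x560 float32, m along the optical axis (not along the pixel's ray), 0 where there is no reading.
- viewer.get_calibration(name): a dict with "K" (3x3 intrinsics, pixels), "k1" (the pictures are not rectified: a ray, as slopes to the right and down, at radius r is drawn at 1 + k1 r^2 times it, then the intrinsics apply), "world_from_camera" (4x4, takes a point from camera to world coordinates). Camera axes: x right, y down, z forward; pixel columns grow to the right and rows downward; lengths in m; the calibration is good to about 2 mm. A picture is of the moment at which its call begins: read the wrist's pose just before it. get_calibration takes no time and is no camera call; for the wrist camera it gives the pose at the moment of the call.
- ticket.close_job(): hands the job in; it is judged then, once.
Trained networks look in the newest picture that a camera, given by its name, has taken for a name from the list of things; names that differ only in an ending like _2 or _b are one class to them, and where a whole thing is asked for, a point or a joint stands for the part that bears it (a point fixed in the world has none). Each returns a list of dicts, best first, with "confidence" (0 to 1); they miss things now and then, are a little off and sometimes report something else, mostly with a low value. They report only what shows in the picture. A call takes as long as a camera call. They do not tell look-alikes from the thing itself.
- recognise(camera, name): "uv" ([column, row] in pixels, amid what is visible of it).
The state is a dict: "clock": time; "qpos": joint angles; "qd": joint speeds; "joint_efforts": joint torques, N m; "position": TCP position; "tcp_rot": TCP orientation; "ft_force": force on the tool from outside, world axes, zero at the start; "moment": the same for the moment, N m; "grip_width": finger opening in m; "finger_force": force on a finger pad.
Only numpy, scipy, OpenCV 4.12 (cv2) and the standard library are available. Lean on these libraries where they do the work, as an engineer would, in place of code of your own. Each camera call takes 0.05 s, during which the arm holds its last target. There are 200 camera calls.

## Working session

There is one attempt and no reset: what is moved stays moved. The work goes in short steps, Python scripts to look and compute and a tool call to move; the robot and the scene stay as the last step left them, time stands still between calls to the robot, and variables do not carry over. Pictures are saved under pics/ and viewed, at most 14 in all, crops included, and the job is handed in when it is done.

Besides the shell and the picture viewer there is one more tool, called after "Request:" as name([rows], argument=value, ...), one row to a line, values as JSON. step_arm: Moves the arm, as the interface text tells. Shift numbers are shares of 500 mm and turn numbers shares of 1.5 rad, none past 1 either way. Its arguments: {"type":"object","properties":{"targets":{"type":"array"}},"required":["targets"]}

```bash
ls; mkdir -p pics
python3 - <<'E'
from cell import manip, viewer, ticket, recognise
import cv2,numpy as np
s=manip.sense();print(s['clock'],s['position'],s['tcp_rot'],s['grip_width'],manip.grip_point_offset)
for c in ['top','side']:
    im,d=viewer.read_camera(c);cv2.imwrite(f'pics/{c}0.png',im[:,:,::-1]);np.save(f'pics/{c}0.npy',d)
    k=viewer.get_calibration(c);print(c,k)
    for n in ['stamp_round','stamp_square','stamp_oblong','tray_round','tray_square','tray_oblong','pot_wide','pot_middle','pot_small']:
        print(n,[(np.round(r['uv']).tolist(),round(r['confidence'],2)) for r in recognise(c,n)])
E
```

```text
pics
0.0 [ 0.11498319 -0.51198068  0.23814564] [-3.12111368e+00 -3.46006341e-01 -2.37732244e-04] 0.08807938141587479 0.0187
top {'K': array([[516.257366  ,   0.        , 285.97783873],
       [  0.        , 516.257366  , 206.49776944],
       [  0.        ,   0.        ,   1.        ]]), 'k1': 0.05793168239562449, 'world_from_camera': array([[ 0.0157454 , -0.99714222,  0.07388824,  0.49621421],
       [-0.99985809, -0.01614482, -0.00481154,  0.01745449],
       [ 0.0059907 , -0.07380199, -0.99725492,  1.25380289],
       [ 0.        ,  0.        ,  0.        ,  1.        ]])}
stamp_round [([212.0, 222.0], 0.56)]
stamp_square [([167.0, 266.0], 0.67), ([378.0, 222.0], 0.53)]
stamp_oblong [([283.0, 265.0], 0.62)]
tray_round [([229.0, 277.0], 0.85)]
tray_square [([399.0, 265.0], 0.8)]
tray_oblong [([315.0, 220.0], 0.77)]
pot_wide [([229.0, 174.0], 0.67)]
pot_middle [([295.0, 177.0], 0.82)]
pot_small [([377.0, 222.0], 0.61), ([395.0, 174.0], 0.59), ([352.0, 150.0], 0.53)]
side {'K': array([[450.20782351,   0.        , 280.92303299],
       [  0.        , 450.20782351, 200.83253253],
       [  0.        ,   0.        ,   1.        ]]), 'k1': -0.022372276138857228, 'world_from_camera': array([[-0.83105392, -0.33111356,  0.44689282,  0.17261638],
       [-0.55617183,  0.50154495, -0.66266549,  0.59736584],
       [-0.00471931, -0.79925995, -0.60096693,  0.54951219],
       [ 0.        ,  0.        ,  0.        ,  1.        ]])}
stamp_round [([229.0, 256.0], 0.8)]
stamp_square [([244.0, 328.0], 0.69)]
stamp_oblong [([334.0, 225.0], 0.98), ([388.0, 165.0], 0.25)]
tray_round [([311.0, 278.0], 0.81)]
tray_square [([389.0, 164.0], 0.73)]
tray_oblong [([308.0, 194.0], 0.84)]
pot_wide [([195.0, 220.0], 0.87)]
pot_middle [([247.0, 179.0], 0.65)]
pot_small [([337.0, 146.0], 0.94), ([304.0, 128.0], 0.94), ([264.0, 137.0], 0.92)]
```

View pics/top0.png

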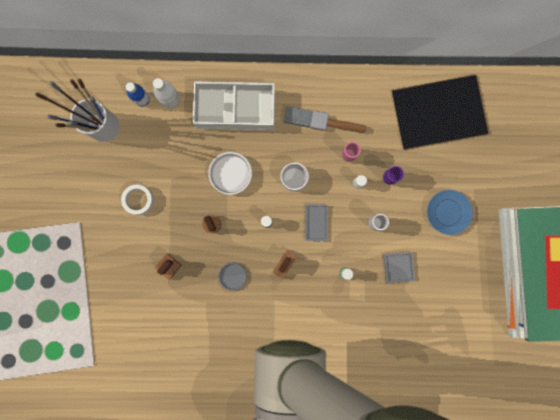

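View pics/side0.png

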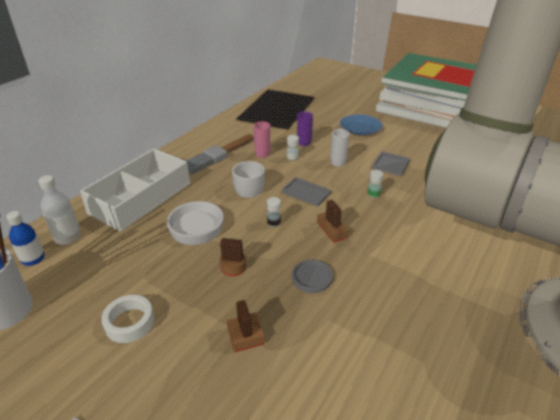

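The top view shows the white pot_small candidate at (379,222), with the pink look-alike at (352,150) and the purple one at (394,175). I choose the white one. The stamps are round (212,224), square (168,266) and oblong (285,264). The trays are round (232,277), square (399,267) and oblong (317,222). The pots are wide (230,174), not the tape ring at (136,200), and middle (295,177). Bottles at (266,221), (361,181) and (347,273) are obstacles.

```bash
cat > h.py <<'E'
from cell import manip, viewer, ticket, recognise
import cv2,numpy as np
from scipy.spatial.transform import Rotation as R
def cloud(d,k):
    K=k['K'];v,u=np.indices(d.shape)
    xd=(u-K[0,2])/K[0,0];yd=(v-K[1,2])/K[1,1];x,y=xd.copy(),yd.copy()
    for _ in range(8):
        f=1+k['k1']*(x*x+y*y);x,y=xd/f,yd/f
    P=np.stack([x*d,y*d,d],-1);T=k['world_from_camera']
    P=P@T[:3,:3].T+T[:3,3];P[d==0]=np.nan
    return P
def rect(pts):
    (c,s,a)=cv2.minAreaRect((pts[:,:2]*1000).astype(np.float32))
    if s[0]<s[1]: s=s[::-1];a+=90
    a=(a+90)%180-90
    return np.round(c,1),np.round(s,1),round(a,1)   # long-axis angle, mm
E
python3 - <<'E'
from h import *
k=viewer.get_calibration('top');P=cloud(np.load('pics/top0.npy'),k)
S=cloud(np.load('pics/side0.npy'),viewer.get_calibration('side')).reshape(-1,3)
obj=dict(stamp_round=(212,224),stamp_square=(168,266),stamp_oblong=(285,264),tray_round=(232,277),tray_square=(399,267),tray_oblong=(317,222),pot_wide=(230,174),pot_middle=(295,177),pot_small=(379,222),b1=(266,221),b2=(361,181),b3=(347,273),pink=(352,150),purple=(394,175))
for n,(u,v) in obj.items():
    p=P[v-3:v+4,u-3:u+4].reshape(-1,3);c=np.nanmedian(p,0)
    out=[n,np.round(c*1000)]
    r=.065 if n=='pot_wide' else .05 if 'tray' in n else .042
    for nm,Q in (('top',P.reshape(-1,3)),('side',S)):
        q=Q[(np.hypot(*(Q[:,:2]-c[:2]).T)<r)&(Q[:,2]>.006)]
        if len(q)<5: out+=[nm,'-'];continue
        zt=np.percentile(q[:,2],97);t=q[q[:,2]>zt-.015] if 'tray' not in n else q
        out+=[nm,round(zt*1000),*rect(t)]
    print(*out)
s=manip.sense();print(viewer.get_calibration('wrist'),R.from_rotvec(s['tcp_rot']).as_matrix().round(3))
E
```

```text
stamp_round [542. 184.  55.] top 62 [543.7 191. ] [35.  14.3] 25.7 side 61 [545.7 192.2] [35.6 15.4] 25.2
stamp_square [444. 283.  53.] top 61 [442.1 290.4] [35.3 14. ] -36.3 side 61 [442.8 292.6] [37.4 14. ] -38.3
stamp_oblong [452.  12.  58.] top 61 [450.7  14.4] [35.6 13.8] -31.3 side 60 [452.9  16.2] [38.  13.1] -29.3
tray_round [417. 138.   2.] top 13 [419.7 138.7] [66.9 66.5] 14.9 side 12 [421.5 139.9] [68.2 67. ] 50.3
tray_square [ 447. -263.    4.] top 14 [ 445.7 -258.3] [84.  73.1] -81.4 side 12 [ 450.4 -260.1] [74.2 69.4] -85.2
tray_oblong [552. -64.   3.] top 14 [552.1 -52.1] [87.  72.5] 0.6 side 12 [554.2 -60. ] [88.6 58. ] 0.0
pot_wide [666. 149.   5.] top 26 [666.1 149.4] [102.5 100.7] 0.9 side 25 [667.8 149. ] [102.4 101.9] -18.4
pot_middle [661.  -9.   4.] top 52 [657.3  -4.9] [64.3 63.5] 0.4 side 51 [659.9  -3.9] [67.5 63.5] -55.2
pot_small [ 555. -214.    6.] top 78 [ 552.8 -204. ] [36.3 34.5] -89.3 side 76 [ 554.9 -201.3] [39.4 36.8] 79.4
b1 [551.  58.  54.] top 58 [550.6  58.7] [23.6 21. ] 1.4 side 57 [552.3  60.9] [24.9 22.7] -42.8
b2 [ 647. -163.   54.] top 59 [
[... 317 characters left out ...]
 [ 663.3 -238.2] [36.6 35.2] 4.8 side 76 [ 665.8 -235.2] [40.6 36.1] -60.2
{'K': array([[304.25998392,   0.        , 281.48995674],
       [  0.        , 304.25998392, 207.11018931],
       [  0.        ,   0.        ,   1.        ]]), 'k1': -0.025500693242796555, 'world_from_camera': array([[ 2.20113519e-01, -9.33879899e-01, -2.81812657e-01,
         1.86917339e-01],
       [-9.75474244e-01, -2.10669811e-01, -6.37826780e-02,
        -4.95925605e-01],
       [ 1.95941621e-04,  2.88940418e-01, -9.57347062e-01,
         3.85213139e-01],
       [ 0.00000000e+00,  0.00000000e+00,  0.00000000e+00,
         1.00000000e+00]])} [[ 0.976  0.219 -0.   ]
 [ 0.219 -0.976  0.   ]
 [ 0.    -0.    -1.   ]]
```

```bash
cat >> h.py <<'E'
def plan(wps):
    """wps: (x,y,z mm, yaw deg) -> dx,dy,dz,twist from the present pose"""
    s=manip.sense();M=R.from_rotvec(s['tcp_rot']).as_matrix();p=s['position']
    yaw0=np.degrees(np.arctan2(M[1,0],M[0,0]))
    print('t',round(s['clock'],2),'p',(p*1000).round(1),'yaw',yaw0.round(1),'q6',np.round(s['qpos'][5],2),'w',round(s['grip_width']*1000,1),'F',np.round(s['ft_force'],1))
    for w in wps:
        d=M.T@(np.array(w[:3])/1000-p)/.5
        t=-np.radians((w[3]-yaw0+180)%360-180)/1.5
        print(w,d.round(4),'tw',round(t,4))
E
python3 - <<'E'
from h import *
k=viewer.get_calibration('top');P=cloud(np.load('pics/top0.npy'),k)
im=cv2.imread('pics/top0.png')
cv2.imwrite('pics/crop0.png',cv2.resize(im[130:300,300:440],None,fx=4,fy=3.5,interpolation=2))
hsv=cv2.cvtColor(im,cv2.COLOR_BGR2HSV)
for n,(u,v) in dict(sq=(399,267),ob=(317,222),rd=(232,277)).items():
    m=np.zeros(hsv.shape[:2],np.uint8);m[v-26:v+26,u-22:u+22]=(hsv[v-26:v+26,u-22:u+22,1]<60)&(hsv[v-26:v+26,u-22:u+22,2]<190)
    m=cv2.morphologyEx(m,cv2.MORPH_OPEN,np.ones((3,3)))
    q=P[m>0];q=q[q[:,2]<.02];print(n,len(q),rect(q))
plan([(451.8,15.3,150,-30.3),(451.8,15.3,26,-30.3)])
E
```

```text
sq 853 (array([ 447.4, -262.8]), array([71.6, 70.1]), -83.6)
ob 844 (array([552.7, -62. ]), array([87.9, 54.5]), 0.8)
rd 645 (array([420.4, 138.7]), array([66.3, 66.1]), -44.2)
t 1.0 p [ 115.  -512.3  238.7] yaw 12.7 q6 -0.22 w 88.3 F [ 0.9  0.1 -0.1]
(451.8, 15.3, 150, -30.3) [ 0.8884 -0.8819  0.1775] tw 0.4998
(451.8, 15.3, 26, -30.3) [ 0.8884 -0.8819  0.4255] tw 0.4998
```

View pics/crop0.png

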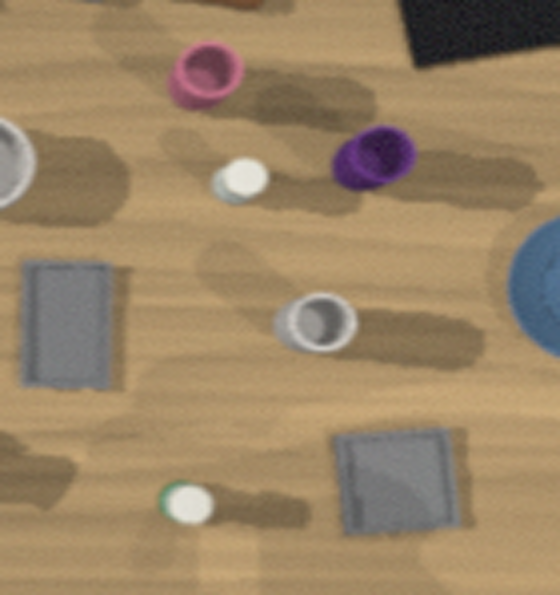

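The crop confirms the choice: the white pot_small is at (379,222) in the top view, and the pink and purple pots are separate. The square tray is yawed about 5°. I start with the oblong stamp.

Request:
step_arm([
  {"dx": 0.111,"dy": -0.11,"dz": 0.05,"twist": 0.1,"fingers": 1},
  {"dx": 0.222,"dy": -0.22,"dz": 0.1,"twist": 0.2,"fingers": 1},
  {"dx": 0.333,"dy": -0.33,"dz": 0.15,"twist": 0.3,"fingers": 1},
  {"dx": 0.444,"dy": -0.44,"dz": 0.17,"twist": 0.4,"fingers": 1},
  {"dx": 0.555,"dy": -0.55,"dz": 0.17,"twist": 0.5,"fingers": 1},
  {"dx": 0.666,"dy": -0.66,"dz": 0.17,"twist": 0.5,"fingers": 1},
  {"dx": 0.777,"dy": -0.77,"dz": 0.17,"twist": 0.5,"fingers": 1},
  {"dx": 0.888,"dy": -0.882,"dz": 0.17,"twist": 0.5,"fingers": 1},
])

```text
clock: 2.0
position: [0.3775, -0.1014, 0.1567]
tcp_rot: [3.032, -0.822, 0.002]
ft_force: [0.8, -0.4, 0.5]
grip_width: 0.0882
finger_force: 0.0
```

Run:
```python
from h import *
plan([(451.8,15.3,100,-30.3),(451.8,15.3,26,-30.3)])
```

```text
t 2.0 p [ 377.5 -101.4  156.7] yaw -30.3 q6 1.54 w 88.2 F [ 0.8 -0.4  0.5]
(451.8, 15.3, 100, -30.3) [ 0.0103 -0.2765  0.1135] tw -0.0004
(451.8, 15.3, 26, -30.3) [ 0.0101 -0.2765  0.2615] tw -0.0004
```

Request:
step_arm([
  {"dx": 0.003,"dy": -0.1,"dz": 0.03,"twist": 0,"fingers": 1},
  {"dx": 0.006,"dy": -0.2,"dz": 0.06,"twist": 0,"fingers": 1},
  {"dx": 0.01,"dy": -0.277,"dz": 0.1,"twist": 0,"fingers": 1},
  {"dx": 0.01,"dy": -0.277,"dz": 0.11,"twist": 0,"fingers": 1},
  {"dx": 0.01,"dy": -0.277,"dz": 0.11,"twist": 0,"fingers": 1},
  {"dx": 0.01,"dy": -0.277,"dz": 0.11,"twist": 0,"fingers": 1},
  {"dx": 0.01,"dy": -0.277,"dz": 0.11,"twist": 0,"fingers": 1},
  {"dx": 0.01,"dy": -0.277,"dz": 0.11,"twist": 0,"fingers": 1},
])

```text
clock: 3.0
position: [0.4508, 0.0135, 0.1018]
tcp_rot: [-3.032, 0.823, -0.001]
ft_force: [-0.7, 0.5, -1.0]
grip_width: 0.0881
finger_force: 0.0
```

Run:
```python
from h import *
im,d=viewer.read_camera('wrist');k=viewer.get_calibration('wrist')
cv2.imwrite('pics/w1.png',im[:,:,::-1]);P=cloud(d,k).reshape(-1,3)
q=P[(np.hypot(P[:,0]-.4518,P[:,1]-.0153)<.035)&(P[:,2]>.045)&(P[:,2]<.075)]
print(len(q),rect(q) if len(q)>5 else '',q[:,2].max() if len(q) else '')
plan([(451.8,15.3,26,-30.3)])
```

```text
1112 (array([451.4,  13.2]), array([36., 14.]), -31.7) 0.062430542079709495
t 3.05 p [450.8  13.6 101.7] yaw -30.4 q6 1.87 w 88.0 F [ 0.2  0.4 -0.3]
(451.8, 15.3, 26, -30.3) [-1.000e-04 -3.900e-03  1.514e-01] tw -0.0007
```

View pics/w1.png

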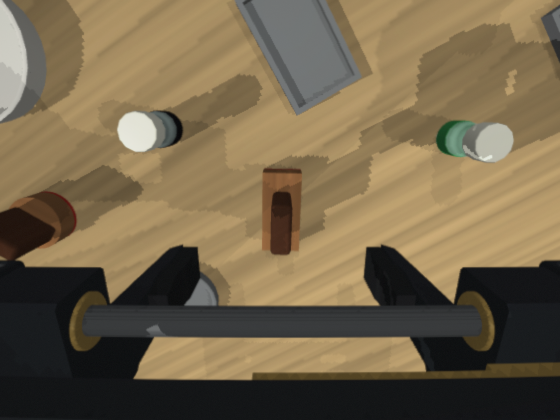

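The wrist view shows the oblong stamp's grip at (283,222), between the open fingers. I descend and close.

Request:
step_arm([
  {"dx": 0,"dy": 0,"dz": 0.08,"twist": 0.013,"fingers": 1},
  {"dx": 0,"dy": 0,"dz": 0.151,"twist": 0.013,"fingers": 1},
  {"dx": 0,"dy": 0,"dz": 0.151,"twist": 0.013,"fingers": 1},
  {"dx": 0,"dy": 0,"dz": 0.151,"twist": 0.013,"fingers": -1},
  {"dx": 0,"dy": 0,"dz": 0.151,"twist": 0.013,"fingers": -1},
  {"dx": 0,"dy": 0,"dz": 0.151,"twist": 0.013,"fingers": -1},
  {"dx": 0,"dy": 0,"dz": 0.151,"twist": 0.013,"fingers": -1},
  {"dx": 0,"dy": 0,"dz": 0.151,"twist": 0.013,"fingers": -1},
])

```text
clock: 4.05
position: [0.4508, 0.0139, 0.0261]
tcp_rot: [-3.024, 0.851, -0.0]
ft_force: [0.3, -0.6, 0.2]
grip_width: 0.0401
finger_force: 0.0
```

Run:
```python
from h import *
plan([(451.8,15.3,106,-31.5),(553.3,-61.5,106,0.5),(553.3,-61.5,31,0.5),(553.3,-61.5,110,0.5)])
```

```text
t 4.05 p [450.8  13.9  26.1] yaw -31.4 q6 1.89 w 40.1 F [ 0.3 -0.6  0.2]
(451.8, 15.3, 106, -31.5) [ 0.0002 -0.0034 -0.1599] tw 0.0007
(553.3, -61.5, 106, 0.5) [ 0.2536  0.0218 -0.1598] tw -0.3716
(553.3, -61.5, 31, 0.5) [ 0.2535  0.0218 -0.0098] tw -0.3716
(553.3, -61.5, 110, 0.5) [ 0.2536  0.0218 -0.1678] tw -0.3716
```

Request:
step_arm([
  {"dx": 0,"dy": 0,"dz": 0,"twist": 0,"fingers": -1},
  {"dx": 0,"dy": 0,"dz": 0,"twist": 0,"fingers": -1},
  {"dx": 0,"dy": 0,"dz": 0,"twist": 0,"fingers": -1},
  {"dx": 0,"dy": 0,"dz": 0,"twist": 0,"fingers": -1},
  {"dx": 0,"dy": 0,"dz": -0.08,"twist": 0,"fingers": -1},
  {"dx": 0.05,"dy": 0,"dz": -0.16,"twist": -0.1,"fingers": -1},
  {"dx": 0.15,"dy": 0.01,"dz": -0.16,"twist": -0.2,"fingers": -1},
  {"dx": 0.254,"dy": 0.022,"dz": -0.16,"twist": -0.3,"fingers": -1},
])

```text
clock: 5.05
position: [0.5546, -0.0625, 0.1065]
tcp_rot: [3.138, -0.146, 0.002]
ft_force: [0.4, 0.8, -0.2]
grip_width: 0.0136
finger_force: 30.0
```

Run:
```python
from h import *
plan([(553.3,-61.5,106,0.5),(553.3,-61.5,30,0.5),(553.3,-61.5,110,0.5)])
print(manip.sense()['finger_force'])
```

```text
t 5.05 p [554.6 -62.5 106.5] yaw -5.3 q6 1.34 w 13.6 F [ 0.4  0.8 -0.2]
(553.3, -61.5, 106, 0.5) [-0.0028 -0.0018  0.0011] tw -0.068
(553.3, -61.5, 30, 0.5) [-0.0029 -0.0018  0.1531] tw -0.068
(553.3, -61.5, 110, 0.5) [-0.0027 -0.0018 -0.0069] tw -0.068
29.99989044154063
```

Request:
step_arm([
  {"dx": -0.003,"dy": -0.002,"dz": 0.02,"twist": -0.068,"fingers": -1},
  {"dx": -0.003,"dy": -0.002,"dz": 0.1,"twist": -0.068,"fingers": -1},
  {"dx": -0.003,"dy": -0.002,"dz": 0.14,"twist": -0.068,"fingers": -1},
  {"dx": -0.003,"dy": -0.002,"dz": 0.153,"twist": -0.068,"fingers": -1},
  {"dx": -0.003,"dy": -0.002,"dz": 0.153,"twist": -0.068,"fingers": -1},
  {"dx": -0.003,"dy": -0.002,"dz": 0.153,"twist": -0.068,"fingers": 1},
  {"dx": -0.003,"dy": -0.002,"dz": 0.153,"twist": -0.068,"fingers": 1},
  {"dx": -0.003,"dy": -0.002,"dz": 0.153,"twist": -0.068,"fingers": 1},
])

```text
clock: 6.05
position: [0.5521, -0.0606, 0.0295]
tcp_rot: [3.142, 0.005, 0.0]
ft_force: [-0.1, 0.9, -0.4]
grip_width: 0.0416
finger_force: 0.0
```

Run:
```python
from h import *
plan([(553.3,-61.5,110,0.5),(545,191.5,110,25.5),(545,191.5,26,25.5)])
```

```text
t 6.05 p [552.1 -60.6  29.5] yaw 0.2 q6 1.25 w 41.6 F [-0.1  0.9 -0.4]
(553.3, -61.5, 110, 0.5) [ 0.0024  0.0018 -0.1609] tw -0.0037
(545, 191.5, 110, 25.5) [-0.0125 -0.5043 -0.161 ] tw -0.2945
(545, 191.5, 26, 25.5) [-0.0126 -0.5043  0.007 ] tw -0.2945
```

Request:
step_arm([
  {"dx": 0,"dy": 0,"dz": -0.08,"twist": 0,"fingers": 1},
  {"dx": 0,"dy": 0,"dz": -0.16,"twist": 0,"fingers": 1},
  {"dx": -0.003,"dy": -0.12,"dz": -0.17,"twist": -0.08,"fingers": 1},
  {"dx": -0.006,"dy": -0.24,"dz": -0.17,"twist": -0.16,"fingers": 1},
  {"dx": -0.01,"dy": -0.36,"dz": -0.17,"twist": -0.24,"fingers": 1},
  {"dx": -0.012,"dy": -0.45,"dz": -0.161,"twist": -0.294,"fingers": 1},
  {"dx": -0.012,"dy": -0.504,"dz": -0.161,"twist": -0.294,"fingers": 1},
  {"dx": -0.012,"dy": -0.504,"dz": -0.161,"twist": -0.294,"fingers": 1},
])

```text
clock: 7.05
position: [0.5449, 0.1928, 0.1098]
tcp_rot: [-3.063, -0.696, 0.0]
ft_force: [-0.1, -1.3, 0.5]
grip_width: 0.0881
finger_force: 0.0
```

```bash
cat >> h.py <<'E'
def wrist(name,x,y,zlo,zhi,r=.035):
    k=viewer.get_calibration('wrist');im,d=viewer.read_camera('wrist')
    cv2.imwrite(f'pics/{name}.png',im[:,:,::-1]);P=cloud(d,k).reshape(-1,3)
    q=P[(np.hypot(P[:,0]-x/1000,P[:,1]-y/1000)<r)&(P[:,2]>zlo/1000)&(P[:,2]<zhi/1000)]
    print(len(q),rect(q) if len(q)>5 else '',q[:,2].max() if len(q) else '')
    return P
E
python3 - <<'E'
from h import *
wrist('w2',545,191.5,45,75)
plan([(545,191.5,110,25.5),(545,191.5,26,25.5)])
E
```

```text
1052 (array([545.3, 190.6]), array([35.4, 14. ]), 26.5) 0.06252156686234911
t 7.1 p [545.1 191.5 109.8] yaw 25.5 q6 1.26 w 88.1 F [ 0.3 -0.6  0.5]
(545, 191.5, 110, 25.5) [-0.0001  0.     -0.0004] tw 0.0002
(545, 191.5, 26, 25.5) [-1.000e-04 -0.000e+00  1.676e-01] tw 0.0002
```

Request:
step_arm([
  {"dx": 0,"dy": 0.001,"dz": 0.1,"twist": -0.01,"fingers": 0.3},
  {"dx": 0,"dy": 0.001,"dz": 0.167,"twist": -0.01,"fingers": 0},
  {"dx": 0,"dy": 0.001,"dz": 0.167,"twist": -0.01,"fingers": -0.2},
  {"dx": 0,"dy": 0.001,"dz": 0.167,"twist": -0.01,"fingers": -1},
  {"dx": 0,"dy": 0.001,"dz": 0.167,"twist": -0.01,"fingers": -1},
  {"dx": 0,"dy": 0.001,"dz": 0.167,"twist": -0.01,"fingers": -1},
  {"dx": 0,"dy": 0.001,"dz": 0.167,"twist": -0.01,"fingers": -1},
  {"dx": 0,"dy": 0.001,"dz": 0.167,"twist": -0.01,"fingers": -1},
])

```text
clock: 8.1
position: [0.5455, 0.191, 0.0266]
tcp_rot: [3.059, 0.715, 0.001]
ft_force: [-0.3, -0.0, 1.5]
grip_width: 0.0138
finger_force: 30.0
```

Run:
```python
from h import *
plan([(545,191.5,106,26),(421,139,106,26),(421,139,30,26),(421,139,110,26)])
print(manip.sense()['finger_force'])
```

```text
t 8.1 p [545.5 191.   26.6] yaw 26.3 q6 1.25 w 13.8 F [-0.3 -0.   1.5]
(545, 191.5, 106, 26) [-0.0004 -0.0013 -0.1588] tw 0.0038
(421, 139, 106, 26) [-0.2692 -0.0172 -0.1589] tw 0.0038
(421, 139, 30, 26) [-0.2693 -0.0172 -0.0069] tw 0.0038
(421, 139, 110, 26) [-0.2692 -0.0172 -0.1669] tw 0.0038
30.000183507800102
```

Request:
step_arm([
  {"dx": 0,"dy": 0,"dz": -0.06,"twist": 0,"fingers": -1},
  {"dx": -0.02,"dy": 0,"dz": -0.1,"twist": 0,"fingers": -1},
  {"dx": -0.1,"dy": -0.006,"dz": -0.12,"twist": 0,"fingers": -1},
  {"dx": -0.2,"dy": -0.012,"dz": -0.12,"twist": 0,"fingers": -1},
  {"dx": -0.269,"dy": -0.017,"dz": -0.12,"twist": 0,"fingers": -1},
  {"dx": -0.269,"dy": -0.017,"dz": -0.09,"twist": 0,"fingers": -1},
  {"dx": -0.269,"dy": -0.017,"dz": -0.05,"twist": 0,"fingers": -1},
  {"dx": -0.269,"dy": -0.017,"dz": -0.03,"twist": 0,"fingers": -1},
])

```text
clock: 9.1
position: [0.4207, 0.1389, 0.0407]
tcp_rot: [-3.059, -0.715, 0.002]
ft_force: [0.2, 0.3, -0.5]
grip_width: 0.014
finger_force: 30.0
```

Run:
```python
from h import *
plan([(421,139,30,26),(421,139,110,26),(442.5,291.3,110,-37),(442.5,291.3,110,143)])
```

```text
t 9.1 p [420.7 138.9  40.7] yaw 26.3 q6 1.16 w 14.0 F [ 0.2  0.3 -0.5]
(421, 139, 30, 26) [0.0006 0.0001 0.0215] tw 0.0037
(421, 139, 110, 26) [ 4.000e-04  1.000e-04 -1.385e-01] tw 0.0037
(442.5, 291.3, 110, -37) [ 0.174  -0.2539 -0.1386] tw 0.7367
(442.5, 291.3, 110, 143) [ 0.174  -0.2539 -0.1386] tw -1.3577
```

Request:
step_arm([
  {"dx": 0,"dy": 0,"dz": 0.015,"twist": 0,"fingers": -1},
  {"dx": 0,"dy": 0,"dz": 0.021,"twist": 0,"fingers": -1},
  {"dx": 0,"dy": 0,"dz": 0.021,"twist": 0,"fingers": -1},
  {"dx": 0,"dy": 0,"dz": 0.021,"twist": 0,"fingers": 1},
  {"dx": 0,"dy": 0,"dz": 0.021,"twist": 0,"fingers": 1},
  {"dx": 0,"dy": 0,"dz": -0.02,"twist": 0,"fingers": 1},
  {"dx": 0,"dy": 0,"dz": -0.1,"twist": 0,"fingers": 1},
  {"dx": 0,"dy": 0,"dz": -0.15,"twist": 0.05,"fingers": 1},
])

```text
clock: 10.1
position: [0.4215, 0.139, 0.1182]
tcp_rot: [3.084, 0.597, 0.003]
ft_force: [-0.8, 0.8, 1.4]
grip_width: 0.0619
finger_force: 0.0
```

Run:
```python
from h import *
plan([(442.5,291.3,110,-37)])
```

```text
t 10.1 p [421.5 139.  118.2] yaw 21.9 q6 1.24 w 61.9 F [-0.8  0.8  1.4]
(442.5, 291.3, 110, -37) [ 0.1528 -0.2669  0.0165] tw 0.6856
```

Request:
step_arm([
  {"dx": 0.03,"dy": -0.05,"dz": 0,"twist": 0.12,"fingers": 1},
  {"dx": 0.06,"dy": -0.1,"dz": 0,"twist": 0.24,"fingers": 1},
  {"dx": 0.09,"dy": -0.15,"dz": 0,"twist": 0.36,"fingers": 1},
  {"dx": 0.12,"dy": -0.2,"dz": 0,"twist": 0.48,"fingers": 1},
  {"dx": 0.14,"dy": -0.24,"dz": 0,"twist": 0.6,"fingers": 1},
  {"dx": 0.153,"dy": -0.267,"dz": 0.01,"twist": 0.686,"fingers": 1},
  {"dx": 0.153,"dy": -0.267,"dz": 0.016,"twist": 0.686,"fingers": 1},
  {"dx": 0.153,"dy": -0.267,"dz": 0.016,"twist": 0.686,"fingers": 1},
])

```text
clock: 11.1
position: [0.4418, 0.2909, 0.1083]
tcp_rot: [2.98, -0.992, -0.001]
ft_force: [-0.2, -0.9, 0.4]
grip_width: 0.0881
finger_force: 0.0
```

Run:
```python
from h import *
wrist('w3',442.5,291.3,45,75)
plan([(442.5,291.3,26,-37)])
```

```text
1057 (array([442.1, 290.3]), array([35.4, 14. ]), -36.6) 0.062439641043238125
t 11.15 p [441.9 290.8 108.5] yaw -36.9 q6 2.57 w 88.2 F [ 0.6  0.3 -0.3]
(442.5, 291.3, 26, -37) [ 0.0003 -0.0015  0.165 ] tw 0.0017
```

Request:
step_arm([
  {"dx": 0,"dy": 0,"dz": 0.1,"twist": 0,"fingers": 0.3},
  {"dx": 0,"dy": 0,"dz": 0.165,"twist": 0,"fingers": 0},
  {"dx": 0,"dy": 0,"dz": 0.165,"twist": 0,"fingers": -0.2},
  {"dx": 0,"dy": 0,"dz": 0.165,"twist": 0,"fingers": -1},
  {"dx": 0,"dy": 0,"dz": 0.165,"twist": 0,"fingers": -1},
  {"dx": 0,"dy": 0,"dz": 0.165,"twist": 0,"fingers": -1},
  {"dx": 0,"dy": 0,"dz": 0.165,"twist": 0,"fingers": -1},
  {"dx": 0,"dy": 0,"dz": 0.165,"twist": 0,"fingers": -1},
])

```text
clock: 12.15
position: [0.442, 0.2914, 0.0261]
tcp_rot: [-2.98, 0.995, -0.0]
ft_force: [-0.7, -0.0, 2.0]
grip_width: 0.0137
finger_force: 30.0
```

Run:
```python
from h import *
plan([(442.5,291.3,130,-37),(448.5,-262,130,5)])
print(manip.sense()['finger_force'])
```

```text
t 12.15 p [442.  291.4  26.1] yaw -36.9 q6 2.58 w 13.7 F [-0.7 -0.   2. ]
(442.5, 291.3, 130, -37) [ 0.001  -0.0004 -0.2078] tw 0.0008
(448.5, -262, 130, 5) [ 0.6755  0.8769 -0.2079] tw -0.4879
30.000113854184747
```

Request:
step_arm([
  {"dx": 0,"dy": 0,"dz": -0.1,"twist": 0,"fingers": -1},
  {"dx": 0,"dy": 0,"dz": -0.208,"twist": 0,"fingers": -1},
  {"dx": 0.075,"dy": 0.097,"dz": -0.208,"twist": -0.1,"fingers": -1},
  {"dx": 0.15,"dy": 0.194,"dz": -0.208,"twist": -0.2,"fingers": -1},
  {"dx": 0.225,"dy": 0.292,"dz": -0.208,"twist": -0.3,"fingers": -1},
  {"dx": 0.3,"dy": 0.389,"dz": -0.208,"twist": -0.4,"fingers": -1},
  {"dx": 0.375,"dy": 0.487,"dz": -0.208,"twist": -0.488,"fingers": -1},
  {"dx": 0.45,"dy": 0.584,"dz": -0.208,"twist": -0.488,"fingers": -1},
])

```text
clock: 13.15
position: [0.4459, -0.0713, 0.1301]
tcp_rot: [3.138, 0.14, 0.001]
ft_force: [1.1, -0.9, -0.4]
grip_width: 0.0137
finger_force: 30.0
```

Run:
```python
from h import *
plan([(448.5,-262,130,5),(448.5,-262,30,5)])
```

```text
t 13.15 p [445.9 -71.3 130.1] yaw 5.1 q6 1.06 w 13.7 F [ 1.1 -0.9 -0.4]
(448.5, -262, 130, 5) [-2.880e-02  3.804e-01  2.000e-04] tw 0.0013
(448.5, -262, 30, 5) [-0.0289  0.3804  0.2002] tw 0.0013
```

Request:
step_arm([
  {"dx": -0.008,"dy": 0.11,"dz": 0,"twist": 0,"fingers": -1},
  {"dx": -0.016,"dy": 0.22,"dz": 0,"twist": 0,"fingers": -1},
  {"dx": -0.025,"dy": 0.32,"dz": 0,"twist": 0,"fingers": -1},
  {"dx": -0.029,"dy": 0.38,"dz": 0,"twist": 0,"fingers": -1},
  {"dx": -0.029,"dy": 0.38,"dz": 0,"twist": 0,"fingers": -1},
  {"dx": -0.029,"dy": 0.38,"dz": 0.08,"twist": 0,"fingers": -1},
  {"dx": -0.029,"dy": 0.38,"dz": 0.12,"twist": 0,"fingers": -1},
  {"dx": -0.029,"dy": 0.38,"dz": 0.12,"twist": 0,"fingers": -1},
])

```text
clock: 14.15
position: [0.4478, -0.2584, 0.069]
tcp_rot: [-3.136, -0.139, 0.003]
ft_force: [0.3, -0.2, -0.9]
grip_width: 0.0141
finger_force: 30.0
```

Run:
```python
from h import *
wrist('w4',448.5,-262,2,14,.055)
plan([(448.5,-262,30,5)])
```

```text
4108 (array([ 456.6, -259.1]), array([102.1,  86.6]), -86.9) 0.012538542444891748
t 14.2 p [ 448.4 -259.1   70.1] yaw 5.1 q6 0.73 w 14.0 F [ 0.5 -0.3 -0.3]
(448.5, -262, 30, 5) [-0.0003  0.0059  0.0802] tw 0.0006
```

View pics/w4.png

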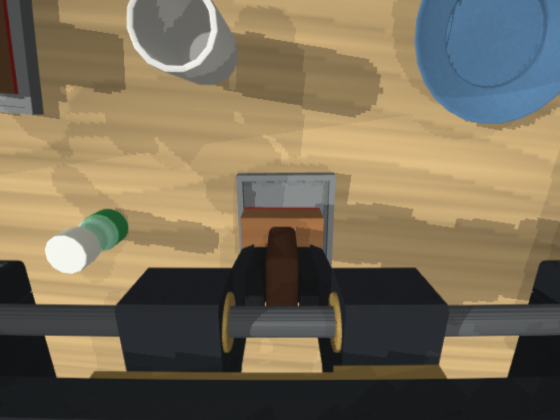

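The wrist view shows the square stamp, aligned in yaw, over the square tray (edges at columns 238–335). I lower it.

Request:
step_arm([
  {"dx": 0,"dy": 0.004,"dz": 0.03,"twist": 0,"fingers": -1},
  {"dx": 0,"dy": 0.004,"dz": 0.06,"twist": 0,"fingers": -1},
  {"dx": 0,"dy": 0.004,"dz": 0.08,"twist": 0,"fingers": -1},
  {"dx": 0,"dy": 0.004,"dz": 0.08,"twist": 0,"fingers": -1},
  {"dx": 0,"dy": 0.004,"dz": 0.08,"twist": 0,"fingers": 1},
  {"dx": 0,"dy": 0.004,"dz": 0.08,"twist": 0,"fingers": 1},
  {"dx": 0,"dy": 0.004,"dz": 0.04,"twist": 0,"fingers": 1},
  {"dx": 0,"dy": 0.004,"dz": -0.06,"twist": 0,"fingers": 1},
])

```text
clock: 15.2
position: [0.4476, -0.2613, 0.0992]
tcp_rot: [-3.136, -0.137, 0.005]
ft_force: [0.5, 0.0, 0.2]
grip_width: 0.0516
finger_force: 0.0
```

Run:
```python
from h import *
plan([(448.5,-262,120,5),(658.6,-4.4,120,5),(658.6,-4.4,24,5)])
```

```text
t 15.2 p [ 447.6 -261.3   99.2] yaw 5.0 q6 0.73 w 51.6 F [0.5 0.  0.2]
(448.5, -262, 120, 5) [ 0.0015  0.0014 -0.0415] tw -0.0001
(658.6, -4.4, 120, 5) [ 0.4649 -0.4753 -0.0413] tw -0.0001
(658.6, -4.4, 24, 5) [ 0.4654 -0.4746  0.1507] tw -0.0001
```

Request:
step_arm([
  {"dx": 0,"dy": 0,"dz": -0.05,"twist": 0,"fingers": 1},
  {"dx": 0.08,"dy": -0.081,"dz": -0.05,"twist": 0,"fingers": 1},
  {"dx": 0.16,"dy": -0.163,"dz": -0.05,"twist": 0,"fingers": 1},
  {"dx": 0.24,"dy": -0.245,"dz": -0.05,"twist": 0,"fingers": 1},
  {"dx": 0.32,"dy": -0.327,"dz": -0.05,"twist": 0,"fingers": 1},
  {"dx": 0.4,"dy": -0.409,"dz": -0.05,"twist": 0,"fingers": 1},
  {"dx": 0.465,"dy": -0.475,"dz": -0.041,"twist": 0,"fingers": 1},
  {"dx": 0.465,"dy": -0.475,"dz": -0.041,"twist": 0,"fingers": 1},
])

```text
clock: 16.2
position: [0.6602, -0.0025, 0.1194]
tcp_rot: [-3.138, -0.143, 0.001]
ft_force: [-1.0, -0.8, 0.0]
grip_width: 0.0885
finger_force: 0.0
```

Run:
```python
from h import *
P=wrist('w5',658.6,-4.4,44,60,.045)
q=P[(np.hypot(P[:,0]-.6586,P[:,1]+.0044)<.045)&(P[:,2]>.046)&(P[:,2]<.06)]
print(cv2.minEnclosingCircle((q[:,:2]*1000).astype(np.float32)))
plan([(658.6,-4.4,24,5)])
```

```text
1509 (array([659.1,  -6.5]), array([65.3, 65.1]), -78.8) 0.05275770854793235
((658.8575439453125, -6.365701675415039), 33.035884857177734)
t 16.25 p [659.5  -4.1 119.7] yaw 5.1 q6 1.3 w 88.2 F [-0.1 -0.1  0. ]
(658.6, -4.4, 24, 5) [-0.0016  0.0004  0.1915] tw 0.0013
```

View pics/w5.png

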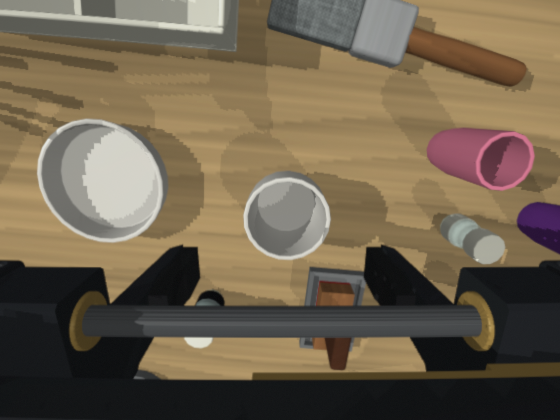

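The wrist view shows the middle pot at (287,215), between the fingers. The wide pot is at (102,180), and the oblong stamp sits in its tray. I descend and grip.

Request:
step_arm([
  {"dx": -0.001,"dy": 0.002,"dz": 0.08,"twist": 0,"fingers": 1},
  {"dx": -0.001,"dy": 0.002,"dz": 0.15,"twist": 0,"fingers": 1},
  {"dx": -0.001,"dy": 0.002,"dz": 0.19,"twist": 0,"fingers": 1},
  {"dx": -0.001,"dy": 0.002,"dz": 0.19,"twist": 0,"fingers": 0.7},
  {"dx": -0.001,"dy": 0.002,"dz": 0.19,"twist": 0,"fingers": 0.55},
  {"dx": -0.001,"dy": 0.002,"dz": 0.19,"twist": 0,"fingers": -1},
  {"dx": -0.001,"dy": 0.002,"dz": 0.19,"twist": 0,"fingers": -1},
  {"dx": -0.001,"dy": 0.002,"dz": 0.19,"twist": 0,"fingers": -1},
])

```text
clock: 17.25
position: [0.6598, -0.0064, 0.0271]
tcp_rot: [3.138, 0.137, 0.004]
ft_force: [-0.7, -1.1, 6.6]
grip_width: 0.0642
finger_force: 29.8
```

Run:
```python
from h import *
P=wrist('w6',667,149,19,30,.062)
for c in ['top','side']:
    Q=cloud(viewer.read_camera(c)[1],viewer.get_calibration(c)).reshape(-1,3)
    q=Q[(np.hypot(Q[:,0]-.667,Q[:,1]-.149)<.062)&(Q[:,2]>.019)&(Q[:,2]<.03)]
    print(c,cv2.minEnclosingCircle((q[:,:2]*1000).astype(np.float32)))
print(manip.sense()['finger_force'])
plan([(658.6,-4.4,70,5),(666.8,149,70,5),(666.8,149,30,5)])
```

```text
1896 (array([684.4, 110.8]), array([82.2, 22.8]), 24.8) 0.026372765704430617
top ((666.1851196289062, 149.33290100097656), 51.68196487426758)
side ((667.92578125, 148.98023986816406), 52.94694900512695)
29.834318484533924
t 17.4 p [659.8  -6.4  27.1] yaw 5.0 q6 1.3 w 64.1 F [-1.4 -0.7  6.6]
(658.6, -4.4, 70, 5) [-0.0018 -0.0041 -0.0859] tw 0.0
(666.8, 149, 70, 5) [ 0.0413 -0.3083 -0.086 ] tw 0.0
(666.8, 149, 30, 5) [ 0.0411 -0.3084 -0.006 ] tw 0.0
```

Run:
```python
from h import *
im,d=viewer.read_camera('side');cv2.imwrite('pics/s2.png',cv2.resize(im[100:240,180:330,::-1],None,fx=4,fy=4,interpolation=2))
Q=cloud(d,viewer.get_calibration('side')).reshape(-1,3)
plan([])
```

```text
t 17.45 p [659.8  -6.4  27.1] yaw 5.0 q6 1.3 w 64.1 F [-0.8 -0.3  7.1]
```

View pics/s2.png

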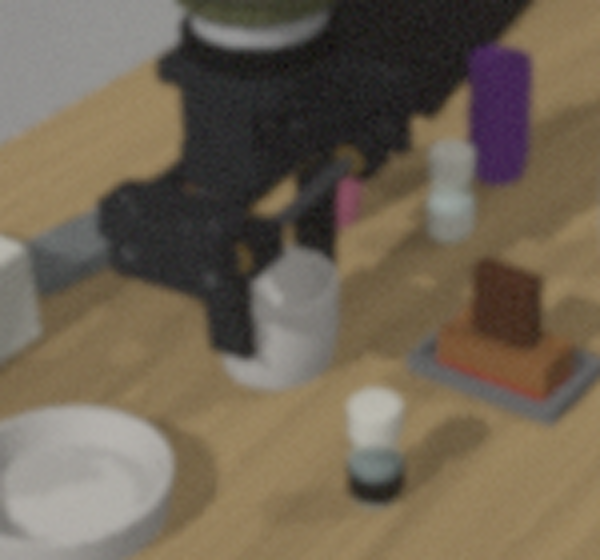

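Request:
step_arm([
  {"dx": 0,"dy": 0,"dz": -0.02,"twist": 0,"fingers": -1},
  {"dx": 0,"dy": 0,"dz": -0.06,"twist": 0,"fingers": -1},
  {"dx": 0,"dy": 0,"dz": -0.1,"twist": 0,"fingers": -1},
  {"dx": 0,"dy": 0,"dz": -0.1,"twist": 0,"fingers": -1},
  {"dx": 0.01,"dy": -0.06,"dz": -0.1,"twist": 0,"fingers": -1},
  {"dx": 0.02,"dy": -0.15,"dz": -0.1,"twist": 0,"fingers": -1},
  {"dx": 0.03,"dy": -0.2,"dz": -0.1,"twist": 0,"fingers": -1},
  {"dx": 0.03,"dy": -0.2,"dz": -0.1,"twist": 0,"fingers": -1},
])

```text
clock: 18.45
position: [0.6648, 0.0964, 0.0748]
tcp_rot: [-3.138, -0.141, 0.001]
ft_force: [-0.6, 0.5, -0.4]
grip_width: 0.0641
finger_force: 29.8
```

Run:
```python
from h import *
s=manip.sense();p=s['position']
k=viewer.get_calibration('wrist');im,d=viewer.read_camera('wrist')
cv2.imwrite('pics/w7.png',im[:,:,::-1]);P=cloud(d,k)
plan([(666.8,149,75,5),(666.8,149,30,5)])
for c,Q in (('wrist',P),)+tuple((c,cloud(viewer.read_camera(c)[1],viewer.get_calibration(c))) for c in('top','side')):
    Q=Q.reshape(-1,3);q=Q[(np.hypot(*(Q[:,:2]-p[:2]).T)<.05)&(Q[:,2]>.03)&(Q[:,2]<p[2]+.035)]
    print(c,len(q),np.percentile(q[:,2],[1,50,99]).round(4))
im,d=viewer.read_camera('side')
uv=np.array([240,190]);cv2.imwrite('pics/s3.png',cv2.resize(im[110:260,150:300,::-1],None,fx=3.5,fy=3.5,interpolation=2))
w=cv2.imread('pics/w7.png');cv2.imwrite('pics/c3.png',np.hstack([cv2.resize(w[100:300,150:420],(400,296)),cv2.resize(cv2.imread('pics/s3.png'),(296,296))]))
```

```text
t 18.5 p [664.9  95.1  74.9] yaw 5.1 q6 1.45 w 64.1 F [-0.  -0.9 -1.5]
(666.8, 149, 75, 5) [ 0.0132 -0.1071 -0.0002] tw 0.0008
(666.8, 149, 30, 5) [ 0.0133 -0.1071  0.0898] tw 0.0008
wrist 15229 [0.0523 0.0762 0.1086]
top 109 [0.0482 0.0559 0.1019]
side 1178 [0.0498 0.0833 0.1084]
```

View pics/c3.png

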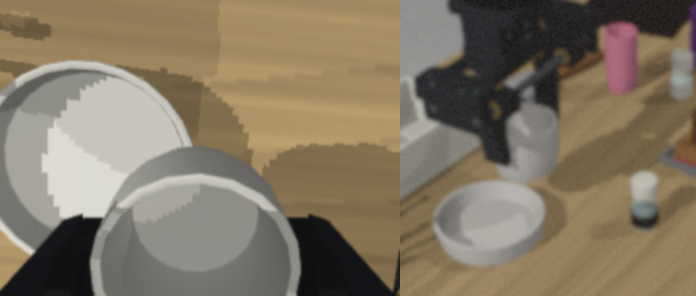

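Run:
```python
from h import *
s=manip.sense();p=s['position'];k=viewer.get_calibration('wrist');im,d=viewer.read_camera('wrist');P=cloud(d,k).reshape(-1,3)
def fit(q):
    for _ in range(4):
        A=np.c_[q[:,:2]-p[:2],np.ones(len(q))];c=np.linalg.lstsq(A,q[:,2],rcond=None)[0];r=q[:,2]-A@c;q=q[abs(r)<2.5*r.std()+1e-4]
    return len(q),np.degrees(c[:2]).round(1),c[2].round(4),r.std().round(4)
r=np.hypot(*(P[:,:2]-p[:2]).T)
print('floor',fit(P[(r<.018)&(P[:,2]>.046)&(P[:,2]<.062)]))
rim=P[(r<.04)&(r>.028)&(P[:,2]>.088)&(P[:,2]<.112)]
# top of rim per sector
a=np.degrees(np.arctan2(*(rim[:,:2]-p[:2]).T[::-1]));
for b in range(-180,180,30):
    t=rim[(a>=b)&(a<b+30)]
    if len(t)>10: print(b,len(t),np.percentile(t[:,2],97).round(4))
```

```text
floor (2234, array([-0.2, -0. ]), np.float64(0.0537), np.float64(0.0006))
-180 129 0.0997
-120 423 0.1056
-90 900 0.1109
-60 343 0.0995
-30 488 0.0993
0 508 0.0993
30 397 0.0993
60 777 0.111
90 598 0.1086
120 66 0.0957
150 70 0.0994
```

The pot hangs level: its floor tilt is under 0.3°, and its base is 26.7 mm below the TCP. I place it in the wide pot.

Request:
step_arm([
  {"dx": 0.007,"dy": -0.05,"dz": 0,"twist": 0,"fingers": -1},
  {"dx": 0.013,"dy": -0.107,"dz": 0,"twist": 0,"fingers": -1},
  {"dx": 0.013,"dy": -0.107,"dz": 0,"twist": 0,"fingers": -1},
  {"dx": 0.013,"dy": -0.107,"dz": 0.03,"twist": 0,"fingers": -1},
  {"dx": 0.013,"dy": -0.107,"dz": 0.06,"twist": 0,"fingers": -1},
  {"dx": 0.013,"dy": -0.107,"dz": 0.075,"twist": 0,"fingers": -1},
  {"dx": 0.013,"dy": -0.107,"dz": 0.08,"twist": 0,"fingers": -1},
  {"dx": 0.013,"dy": -0.107,"dz": 0.08,"twist": 0,"fingers": -1},
])

```text
clock: 19.7
position: [0.6672, 0.1485, 0.0355]
tcp_rot: [3.139, 0.137, 0.0]
ft_force: [0.1, 0.8, -2.1]
grip_width: 0.064
finger_force: 29.8
```

Run:
```python
from h import *
plan([(667,149.2,32,5)])
```

```text
t 19.7 p [667.2 148.5  35.5] yaw 5.0 q6 1.53 w 64.0 F [ 0.1  0.8 -2.1]
(667, 149.2, 32, 5) [-0.0002 -0.0014  0.007 ] tw -0.0001
```

Request:
step_arm([
  {"dx": 0,"dy": 0,"dz": 0.003,"twist": 0,"fingers": -1},
  {"dx": 0,"dy": 0,"dz": 0.005,"twist": 0,"fingers": -1},
  {"dx": 0,"dy": 0,"dz": 0.006,"twist": 0,"fingers": -1},
  {"dx": 0,"dy": 0,"dz": 0.007,"twist": 0,"fingers": -1},
  {"dx": 0,"dy": 0,"dz": 0.008,"twist": 0,"fingers": -1},
  {"dx": 0,"dy": 0,"dz": 0.008,"twist": 0,"fingers": -1},
  {"dx": 0,"dy": 0,"dz": 0.008,"twist": 0,"fingers": -1},
  {"dx": 0,"dy": 0,"dz": 0.008,"twist": 0,"fingers": -1},
])

```text
clock: 20.7
position: [0.6671, 0.1487, 0.0321]
tcp_rot: [3.138, 0.137, 0.0]
ft_force: [-3.9, -0.9, 5.9]
grip_width: 0.0643
finger_force: 29.8
```

Run:
```python
from h import *
plan([(667,149.2,130,5),(553.9,-202.6,130,5)])
```

```text
t 20.7 p [667.1 148.7  32.1] yaw 5.0 q6 1.53 w 64.3 F [-3.9 -0.9  5.9]
(667, 149.2, 130, 5) [-0.     -0.0011 -0.1958] tw 0.0001
(553.9, -202.6, 130, 5) [-0.2868  0.6801 -0.1958] tw 0.0001
```

Contact is light (6 N). I open, rise straight up, and start toward the small pot.

Request:
step_arm([
  {"dx": 0,"dy": 0,"dz": 0,"twist": 0,"fingers": 1},
  {"dx": 0,"dy": 0,"dz": 0,"twist": 0,"fingers": 1},
  {"dx": 0,"dy": 0,"dz": 0,"twist": 0,"fingers": 1},
  {"dx": 0,"dy": 0,"dz": -0.04,"twist": 0,"fingers": 1},
  {"dx": 0,"dy": 0,"dz": -0.12,"twist": 0,"fingers": 1},
  {"dx": 0,"dy": 0,"dz": -0.196,"twist": 0,"fingers": 1},
  {"dx": -0.02,"dy": 0.05,"dz": -0.196,"twist": 0,"fingers": 1},
  {"dx": -0.06,"dy": 0.15,"dz": -0.196,"twist": 0,"fingers": 1},
])

```text
clock: 21.7
position: [0.6438, 0.0716, 0.1313]
tcp_rot: [3.138, 0.141, 0.004]
ft_force: [0.7, -1.0, -1.3]
grip_width: 0.088
finger_force: 0.0
```

Run:
```python
from h import *
plan([(553.9,-202.6,150,5)])
```

```text
t 21.7 p [643.8  71.6 131.3] yaw 5.2 q6 1.41 w 88.0 F [ 0.7 -1.  -1.3]
(553.9, -202.6, 150, 5) [-0.2283  0.5301 -0.0379] tw 0.0018
```

Request:
step_arm([
  {"dx": -0.045,"dy": 0.106,"dz": -0.02,"twist": 0,"fingers": 1},
  {"dx": -0.09,"dy": 0.212,"dz": -0.038,"twist": 0,"fingers": 1},
  {"dx": -0.135,"dy": 0.318,"dz": -0.038,"twist": 0,"fingers": 1},
  {"dx": -0.18,"dy": 0.424,"dz": -0.038,"twist": 0,"fingers": 1},
  {"dx": -0.228,"dy": 0.53,"dz": -0.038,"twist": 0,"fingers": 1},
  {"dx": -0.228,"dy": 0.53,"dz": -0.038,"twist": 0,"fingers": 1},
  {"dx": -0.228,"dy": 0.53,"dz": -0.038,"twist": 0,"fingers": 1},
  {"dx": -0.228,"dy": 0.53,"dz": -0.038,"twist": 0,"fingers": 1},
])

```text
clock: 22.7
position: [0.5538, -0.2014, 0.1489]
tcp_rot: [3.138, 0.14, 0.001]
ft_force: [0.3, 0.1, -0.4]
grip_width: 0.0883
finger_force: 0.0
```

Run:
```python
from h import *
P=wrist('w8',553.9,-202.6,70,85,.035)
q=P[(np.hypot(P[:,0]-.5539,P[:,1]+.2026)<.035)&(P[:,2]>.071)&(P[:,2]<.085)]
print(cv2.minEnclosingCircle((q[:,:2]*1000).astype(np.float32)))
for c in ['top','side']:
    Q=cloud(viewer.read_camera(c)[1],viewer.get_calibration(c)).reshape(-1,3)
    for z0,z1,n in((.019,.03,'wide'),(.05,.062,'mid')):
        q=Q[(np.hypot(Q[:,0]-.667,Q[:,1]-.149)<.062)&(Q[:,2]>z0)&(Q[:,2]<z1)]
        print(c,n,np.round(cv2.minEnclosingCircle((q[:,:2]*1000).astype(np.float32))[0],1),cv2.minEnclosingCircle((q[:,:2]*1000).astype(np.float32))[1],np.percentile(q[:,2],98).round(4))
plan([(553.9,-202.6,51,5)])
```

```text
716 (array([ 554.1, -203.7]), array([37.4, 37. ]), -85.1) 0.07824612390221608
((553.65576171875, -203.9347381591797), 18.96013641357422)
top wide [666.1 149. ] 51.674591064453125 0.0286
top mid [665.2 149.1] 32.88862991333008 0.0596
side wide [668.1 149.4] 51.86283493041992 0.0295
side mid [666.7 149.8] 34.04895782470703 0.0565
t 22.85 p [ 553.6 -201.7  148.5] yaw 5.1 q6 0.93 w 88.1 F [ 0.4 -0.3  0.7]
(553.9, -202.6, 51, 5) [0.0005 0.0019 0.1951] tw 0.001
```

View pics/w8.png

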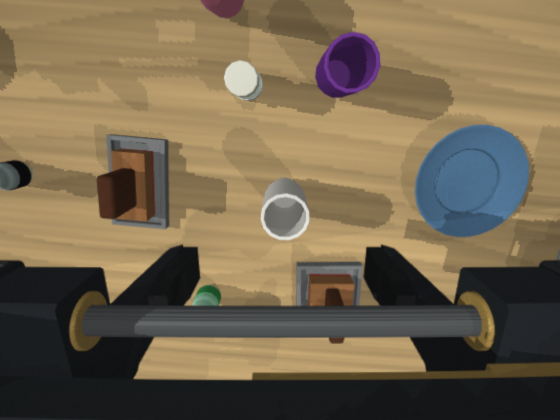

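The middle pot stands in the wide one with its rim at about 56 mm. The white small pot is at (285,212), between the fingers, and both stamps in view sit in their trays. I grip the small pot.

Request:
step_arm([
  {"dx": 0,"dy": 0.003,"dz": 0.08,"twist": 0,"fingers": 1},
  {"dx": 0,"dy": 0.003,"dz": 0.15,"twist": 0,"fingers": 0.6},
  {"dx": 0,"dy": 0.003,"dz": 0.195,"twist": 0,"fingers": 0.3},
  {"dx": 0,"dy": 0.003,"dz": 0.195,"twist": 0,"fingers": 0.1},
  {"dx": 0,"dy": 0.003,"dz": 0.195,"twist": 0,"fingers": 0},
  {"dx": 0,"dy": 0.003,"dz": 0.195,"twist": 0,"fingers": -1},
  {"dx": 0,"dy": 0.003,"dz": 0.195,"twist": 0,"fingers": -1},
  {"dx": 0,"dy": 0.003,"dz": 0.195,"twist": 0,"fingers": -1},
])

```text
clock: 23.85
position: [0.5539, -0.2043, 0.052]
tcp_rot: [3.138, 0.137, 0.003]
ft_force: [0.0, 0.4, 6.7]
grip_width: 0.0371
finger_force: 30.0
```

Run:
```python
from h import *
print(manip.sense()['finger_force'])
plan([(553.9,-202.6,141,5),(666.2,149.3,141,5)])
```

```text
30.000719695090083
t 23.85 p [ 553.9 -204.3   52. ] yaw 5.0 q6 0.93 w 37.1 F [0.  0.4 6.7]
(553.9, -202.6, 141, 5) [ 0.0006 -0.0032 -0.1781] tw 0.0
(666.2, 149.3, 141, 5) [ 0.2857 -0.6847 -0.1782] tw 0.0
```

Request:
step_arm([
  {"dx": 0,"dy": 0,"dz": -0.03,"twist": 0,"fingers": -1},
  {"dx": 0,"dy": 0,"dz": -0.1,"twist": 0,"fingers": -1},
  {"dx": 0,"dy": 0,"dz": -0.18,"twist": 0,"fingers": -1},
  {"dx": 0.04,"dy": -0.096,"dz": -0.19,"twist": 0,"fingers": -1},
  {"dx": 0.08,"dy": -0.192,"dz": -0.19,"twist": 0,"fingers": -1},
  {"dx": 0.12,"dy": -0.288,"dz": -0.19,"twist": 0,"fingers": -1},
  {"dx": 0.16,"dy": -0.384,"dz": -0.19,"twist": 0,"fingers": -1},
  {"dx": 0.2,"dy": -0.48,"dz": -0.19,"twist": 0,"fingers": -1},
])

```text
clock: 24.85
position: [0.6324, 0.0453, 0.1468]
tcp_rot: [3.138, 0.137, 0.001]
ft_force: [0.7, -0.3, -0.2]
grip_width: 0.0368
finger_force: 30.0
```

Run:
```python
from h import *
plan([(666.2,149.3,141,5)])
```

```text
t 24.85 p [632.4  45.3 146.8] yaw 5.0 q6 1.37 w 36.8 F [ 0.7 -0.3 -0.2]
(666.2, 149.3, 141, 5) [ 0.0855 -0.2013  0.0117] tw -0.0
```

Request:
step_arm([
  {"dx": 0.03,"dy": -0.07,"dz": 0,"twist": 0,"fingers": -1},
  {"dx": 0.06,"dy": -0.14,"dz": 0,"twist": 0,"fingers": -1},
  {"dx": 0.085,"dy": -0.201,"dz": 0.005,"twist": 0,"fingers": -1},
  {"dx": 0.085,"dy": -0.201,"dz": 0.012,"twist": 0,"fingers": -1},
  {"dx": 0.085,"dy": -0.201,"dz": 0.012,"twist": 0,"fingers": -1},
  {"dx": 0.085,"dy": -0.201,"dz": 0.012,"twist": 0,"fingers": -1},
  {"dx": 0.085,"dy": -0.201,"dz": 0.012,"twist": 0,"fingers": -1},
  {"dx": 0.085,"dy": -0.201,"dz": 0.012,"twist": 0,"fingers": -1},
])

```text
clock: 25.85
position: [0.6657, 0.1471, 0.1401]
tcp_rot: [3.139, 0.136, 0.0]
ft_force: [0.9, -0.4, -0.5]
grip_width: 0.0368
finger_force: 30.0
```

Run:
```python
from h import *
s=manip.sense();p=s['position']
Q=cloud(viewer.read_camera('side')[1],viewer.get_calibration('side')).reshape(-1,3)
r=np.hypot(*(Q[:,:2]-p[:2]).T)
q=Q[(r<.03)&(Q[:,2]>.075)&(Q[:,2]<.125)]
for z0 in(.075,.085,.095,.105,.115):
    t=q[(q[:,2]>=z0)&(q[:,2]<z0+.01)]
    if len(t):print(z0,len(t),t.mean(0).round(4))
P=wrist('w9',666.2,149.3,10,60,.05)
for z0,z1,n in((.019,.03,'wide'),(.051,.06,'mid')):
    q=P[(np.hypot(P[:,0]-.667,P[:,1]-.149)<.056)&(P[:,2]>z0)&(P[:,2]<z1)]
    c=cv2.minEnclosingCircle((q[:,:2]*1000).astype(np.float32));print(n,np.round(c[0],1),round(c[1],1))
plan([(666.2,149.3,141,5),(666.2,149.3,63,5)])
```

```text
0.085 46 [0.6569 0.1563 0.0923]
0.095 77 [0.6569 0.1574 0.0999]
0.105 101 [0.6558 0.1575 0.1102]
0.115 103 [0.6563 0.1579 0.1201]
4734 (array([671.5, 149.9]), array([99.7, 89.2]), -82.5) 0.05812263550615365
wide [667.  147.7] 51.8
mid [666.2 148.5] 32.9
t 25.95 p [665.6 147.3 140. ] yaw 5.0 q6 1.53 w 36.6 F [-1.2  0.9 -1. ]
(666.2, 149.3, 141, 5) [ 0.0015 -0.0038 -0.0019] tw -0.0001
(666.2, 149.3, 63, 5) [ 0.0015 -0.0038  0.1541] tw -0.0001
```

View pics/w9.png

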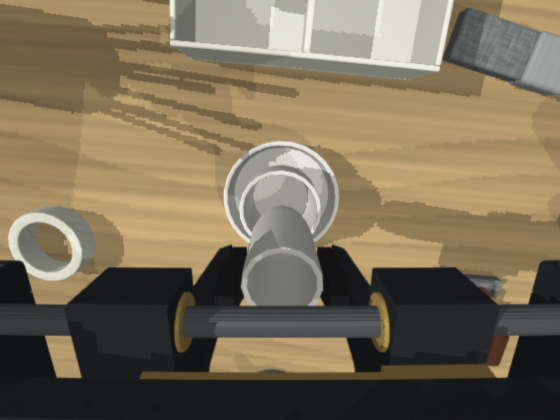

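The view shows the small pot upright over the nested pots, with the middle rim at (281,205). I lower it to just above the floor.

Request:
step_arm([
  {"dx": 0.001,"dy": -0.003,"dz": 0,"twist": 0,"fingers": -1},
  {"dx": 0.001,"dy": -0.003,"dz": 0.03,"twist": 0,"fingers": -1},
  {"dx": 0.001,"dy": -0.003,"dz": 0.06,"twist": 0,"fingers": -1},
  {"dx": 0.001,"dy": -0.003,"dz": 0.09,"twist": 0,"fingers": -1},
  {"dx": 0.001,"dy": -0.003,"dz": 0.12,"twist": 0,"fingers": -1},
  {"dx": 0.001,"dy": -0.003,"dz": 0.14,"twist": 0,"fingers": -1},
  {"dx": 0.001,"dy": -0.003,"dz": 0.149,"twist": 0,"fingers": -1},
  {"dx": 0.001,"dy": -0.003,"dz": 0.149,"twist": 0,"fingers": -1},
])

```text
clock: 26.95
position: [0.6661, 0.1491, 0.0654]
tcp_rot: [-3.139, -0.137, -0.0]
ft_force: [0.1, 1.1, -0.3]
grip_width: 0.0365
finger_force: 30.0
```

Run:
```python
from h import *
plan([(666.2,149,62,5)])
```

```text
t 26.95 p [666.1 149.1  65.4] yaw 5.0 q6 1.53 w 36.5 F [ 0.1  1.1 -0.3]
(666.2, 149, 62, 5) [0.0003 0.0002 0.0068] tw 0.0
```

Request:
step_arm([
  {"dx": 0,"dy": 0,"dz": 0.003,"twist": 0,"fingers": -1},
  {"dx": 0,"dy": 0,"dz": 0.005,"twist": 0,"fingers": -1},
  {"dx": 0,"dy": 0,"dz": 0.006,"twist": 0,"fingers": -1},
  {"dx": 0,"dy": 0,"dz": 0.007,"twist": 0,"fingers": -1},
  {"dx": 0,"dy": 0,"dz": 0.007,"twist": 0,"fingers": -1},
  {"dx": 0,"dy": 0,"dz": 0.007,"twist": 0,"fingers": -1},
  {"dx": 0,"dy": 0,"dz": 0.007,"twist": 0,"fingers": -1},
  {"dx": 0,"dy": 0,"dz": 0.007,"twist": 0,"fingers": -1},
])

```text
clock: 27.95
position: [0.6661, 0.1491, 0.062]
tcp_rot: [-3.139, -0.137, -0.0]
ft_force: [-0.2, -0.4, 1.0]
grip_width: 0.0367
finger_force: 30.0
```

Run:
```python
from h import *
plan([])
```

```text
t 27.95 p [666.1 149.1  62. ] yaw 5.0 q6 1.53 w 36.7 F [-0.2 -0.4  1. ]
```

Request:
step_arm([
  {"dx": 0,"dy": 0,"dz": 0.001,"twist": 0,"fingers": -1},
  {"dx": 0,"dy": 0,"dz": 0.002,"twist": 0,"fingers": -1},
  {"dx": 0,"dy": 0,"dz": 0.002,"twist": 0,"fingers": -1},
  {"dx": 0,"dy": 0,"dz": 0.002,"twist": 0,"fingers": -1},
  {"dx": 0,"dy": 0,"dz": 0.002,"twist": 0,"fingers": -1},
  {"dx": 0,"dy": 0,"dz": 0.002,"twist": 0,"fingers": -1},
  {"dx": 0,"dy": 0,"dz": 0.002,"twist": 0,"fingers": -1},
  {"dx": 0,"dy": 0,"dz": 0.002,"twist": 0,"fingers": -1},
])

```text
clock: 28.95
position: [0.6664, 0.1491, 0.062]
tcp_rot: [3.139, 0.137, 0.002]
ft_force: [-1.6, 0.3, 7.3]
grip_width: 0.0368
finger_force: 30.0
```

Contact made (7 N). I release and rise.

Request:
step_arm([
  {"dx": 0,"dy": 0,"dz": 0,"twist": 0,"fingers": 0.2},
  {"dx": 0,"dy": 0,"dz": 0,"twist": 0,"fingers": 0.4},
  {"dx": 0,"dy": 0,"dz": 0,"twist": 0,"fingers": 0.7},
  {"dx": 0,"dy": 0,"dz": 0,"twist": 0,"fingers": 0.7},
  {"dx": 0,"dy": 0,"dz": -0.05,"twist": 0,"fingers": 0.8},
  {"dx": 0,"dy": 0,"dz": -0.15,"twist": 0,"fingers": 1},
  {"dx": 0,"dy": 0,"dz": -0.25,"twist": 0,"fingers": 1},
  {"dx": -0.1,"dy": 0.1,"dz": -0.3,"twist": 0,"fingers": 1},
])

```text
clock: 29.95
position: [0.6297, 0.1049, 0.2097]
tcp_rot: [3.138, 0.142, 0.01]
ft_force: [0.5, -1.1, 0.3]
grip_width: 0.0881
finger_force: 0.0
```

Request:
step_arm([
  {"dx": -0.1,"dy": 0.1,"dz": 0,"twist": 0,"fingers": 1},
  {"dx": -0.2,"dy": 0.2,"dz": 0,"twist": 0,"fingers": 1},
  {"dx": -0.3,"dy": 0.3,"dz": 0,"twist": 0,"fingers": 1},
  {"dx": -0.35,"dy": 0.4,"dz": 0,"twist": 0,"fingers": 1},
  {"dx": -0.4,"dy": 0.5,"dz": 0,"twist": 0,"fingers": 1},
  {"dx": -0.4,"dy": 0.6,"dz": 0,"twist": 0,"fingers": 1},
  {"dx": -0.4,"dy": 0.7,"dz": 0,"twist": 0,"fingers": 1},
  {"dx": -0.4,"dy": 0.8,"dz": 0,"twist": 0,"fingers": 1},
])

```text
clock: 30.95
position: [0.4636, -0.3138, 0.2069]
tcp_rot: [3.138, 0.136, 0.001]
ft_force: [0.5, -0.3, 0.3]
grip_width: 0.0878
finger_force: 0.0
```

Run:
```python
from h import *
plan([]);ims={}
for c in ['top','side']:
    im,d=viewer.read_camera(c);ims[c]=im[:,:,::-1];Q=cloud(d,viewer.get_calibration(c)).reshape(-1,3)
    for n,x,y,r,z0,z1 in (('wide',667,149,56,19,32),('mid',666,149,42,49,61),('small',666,149,40,80,93)):
        q=Q[(np.hypot(Q[:,0]-x/1e3,Q[:,1]-y/1e3)<r/1e3)&(Q[:,2]>z0/1e3)&(Q[:,2]<z1/1e3)]
        e=cv2.minEnclosingCircle((q[:,:2]*1000).astype(np.float32));print(c,n,np.round(e[0],1),round(e[1],1),np.percentile(q[:,2],98).round(4))
    for n,x,y in(('ob',553,-61.5),('rd',421,139),('sq',448.5,-262)):
        q=Q[(np.hypot(Q[:,0]-x/1e3,Q[:,1]-y/1e3)<.045)&(Q[:,2]>.048)]
        print(c,n,*(rect(q) if len(q)>5 else ''),np.percentile(q[:,2],97).round(4) if len(q) else '')
a=cv2.resize(ims['top'][130:310,150:440],(580,360));b=ims['side'][100:300,150:430]
cv2.imwrite('pics/fin.png',np.vstack([a,np.pad(cv2.resize(b,(336,240)),((0,0),(0,244),(0,0)))]))
```

```text
t 30.95 p [ 463.6 -313.8  206.9] yaw 5.0 q6 0.68 w 87.8 F [ 0.5 -0.3  0.3]
top wide [665.8 149. ] 51.8 0.0306
top mid [665.4 149.5] 32.8 0.06
top small [665.1 150. ] 19.0 0.0892
top ob [551.1 -59.3] [34.9 11.9] 0.6 0.0666
top rd [419.7 139.4] [34.8 14.2] 26.1 0.0672
top sq [ 450.1 -261.2] [89.8 86.3] -62.7 0.5232
side wide [666.9 148.8] 52.5 0.0314
side mid [665.9 150.4] 33.1 0.0607
side small [665.4 149.9] 19.6 0.0876
side ob [553.6 -58. ] [35.6 16.3] 5.3 0.065
side rd [421.4 140.7] [35.3 18. ] 23.9 0.0644
side sq [ 457.3 -261.8] [80.6 66.8] -80.7 0.3445
```

View pics/fin.png

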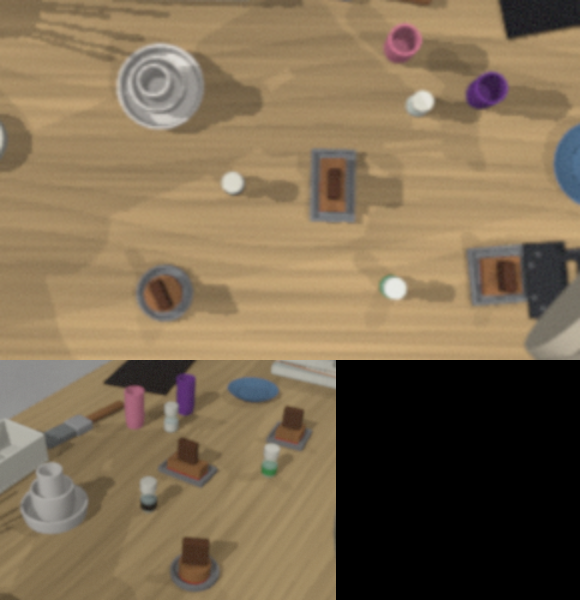

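The view shows all three stamps seated in their own trays, the three pots nested upright at the wide pot's original spot, and the look-alikes and bottles untouched. I hand the job in.

```bash
python3 -c "
from cell import ticket
print(ticket.close_job())"
```

```text
the job is handed in; nothing more can be done
None
```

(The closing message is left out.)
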